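Pack the saw's blade-change kit into its tray

TASK

The blade has been changed, so put the saw's four blade-change parts back where they belong in the kit tray: the long spanner across the two notched saddles, the hexagon key flat in the shallow rimmed pocket, the small saw flange down over the wooden post and the arbor nut flat in the round recess. The big collar and the short spanner belong to another machine: leave them lying where they are.

Things in the scene. Friction and masses are not known exactly. Their poses are not given: they have to be found in the camera images.
- long_spanner: Open-ended grey steel spanner lying flat, loose, 236 mm long. Origin: centre of its underside, point of balance; y along its length, z up. Shaft 16 mm wide, from y = -73 to +79 mm, 1 to 8 mm above the underside; the heads at both ends up to 46 mm wide, 10 mm thick. 0.34 kg.
- hex_key: Black L-shaped hexagon key lying flat, loose, 44 x 134 mm over all, 10 mm thick. Origin: centre of the underside of that outline, z up. Long arm 9 mm wide, along y from -54 to +67 mm, centred at x = -17.5 mm; short arm along x at y = -62 mm, out to x = +22 mm. 0.06 kg; balances at about y = -10 mm.
- saw_flange: Small bright steel saw flange: a ring of 58 mm outside diameter and 30 mm bore, lying flat, loose. The 58 mm rim is 10 mm thick, with a raised 43 mm boss on top to 16 mm height. Origin: centre of its underside, z up along its axis. 0.18 kg.
- arbor_nut: Dark steel hexagon nut lying flat, 30 mm across flats (35 mm across corners), 18 mm high, 20 mm bore, loose. Origin: centre of its underside, z up; a pair of flats faces along +x and -x of its frame, the others every 60 degrees. 0.07 kg.
- spanner_rack: For the long spanner: one of three fixed wooden racks side by side in the tray (order varies), each 78 (x) by 170 mm (y), base 14 mm thick. Origin: centre of underside, 6 mm over the bench; z up. Two saddles 12 mm thick, 40 mm high, stand at y = -55 and +55 mm; notches 32 mm wide at x = 0, floor at z = 28 mm. The shaft lies along y in both, heads outside, either way round.
- key_rack: For the hexagon key: fixed wooden rack, size and frame as spanner_rack, no saddles. Its top, at z = 14 mm over its origin, has a rim 6 mm high round a flat cork-lined pocket of 60 mm (x) by 150 mm (y) centred on the origin; in the middle 60 mm of both long sides the rim is left out for fingers. The key lies flat in it lengthwise, either end first.
- flange_nut_rack: For flange and nut: fixed wooden rack, size and frame as spanner_rack, no saddles; top face at z = 14 mm over its origin. At x = 0, y = +45 mm a dark wooden post, 13 mm thick, tapered tip, top at z = 40 mm: the flange goes over it down to the top face. At x = 0, y = -45 mm a round cork-lined recess 54 mm wide, floor at z = 8 mm: the nut lies flat in it.
- big_collar: Look-alike to leave: grey collar, a ring of 90 mm outside diameter, 12 mm thick, lying on the bench, loose. Origin: centre of its underside.
- short_spanner: Look-alike to leave: short open-ended steel spanner, about 150 mm long, 28 mm wide, 8 mm thick, lying on the bench, loose. Origin: centre of its underside, y along its length.
Not all that is in view belongs to the job. Leave any purple look-alike of the saw_flange alone.

How it is judged:
At the end, for the whole second after the job is handed in: Released, at rest: long spanner in both notches (12 mm across, 20 along, 4 in height); key flat inside the rim (12 mm); flange flat over the post (11 mm); nut flat on the recess floor (13 mm), these seated within 3 mm in height. Big collar and short spanner within 20 mm of where they lay (x of long_spanner in the frame of spanner_rack between -0.012 and 0.012 m and y of long_spanner in the frame of spanner_rack between -0.02 and 0.02 m and z of long_spanner in the frame of spanner_rack between 0.024 and 0.031 m and angle between the z axis of long_spanner and the z axis of spanner_rack, either way round below 0.1 rad and linear speed of each of long_spanner, hex_key, saw_flange, arbor_nut below 0.02 m/s and x of hex_key in the frame of key_rack between -0.012 and 0.012 m and y of hex_key in the frame of key_rack between -0.012 and 0.012 m and z of hex_key in the frame of key_rack between 0.011 and 0.017 m and angle between the z axis of hex_key and the z axis of key_rack, either way round below 0.06 rad and x of saw_flange in the frame of flange_nut_rack between -0.011 and 0.011 m and y of saw_flange in the frame of flange_nut_rack between 0.034 and 0.056 m and z of saw_flange in the frame of flange_nut_rack between 0.011 and 0.017 m and angle between the z axis of saw_flange and the z axis of flange_nut_rack, either way round below 0.06 rad and x of arbor_nut in the frame of flange_nut_rack between -0.013 and 0.013 m and y of arbor_nut in the frame of flange_nut_rack between -0.058 and -0.032 m and z of arbor_nut in the frame of flange_nut_rack between 0.005 and 0.011 m and angle between the z axis of arbor_nut and the z axis of flange_nut_rack, either way round below 0.08 rad and distance of each of big_collar, short_spanner from where it was at the start of the episode below 0.02 m); the robot touches nothing.
It fails at once if the big collar was moved more than 20 mm (distance of big_collar from where it was at the start of the episode above 0.02 m).
It fails at once if the short spanner was moved more than 20 mm (distance of short_spanner from where it was at the start of the episode above 0.02 m).
It also fails if it takes over 115 s, if anything falls off the work surface, if the arm or the gripper's body presses on something with over 40 N, if the wrist force passes 120 N, or if a joint passes its speed limit or range.

ROBOT

A 6-joint arm with a two-finger parallel gripper is mounted at the origin on a cart in front of the work surface, level with it; the furniture and walls round the work are solid. World frame = base frame: x ahead of the robot, y to its left, z up, the work surface at z = 0. Lengths are in m, angles in rad, forces in N, time in s.
With the tool pointing down it reaches from about 0.325 to 0.775 m from the base axis. Payload 5.5 kg.
Tool frame: the origin (TCP) lies at the very end of the fingers, on their centre line; the grasp point (between the pads) lies 19 mm behind it; z points along the fingers, y is the line along which they close (so a half turn about z gives the same grasp; the last joint's range is limited). The gripper opens to 85 mm and grips with 20 to 120 N. Pads are 22 mm wide; open, the fingers measure 114 mm over their backs; the gripper's body (76 mm by 85 mm) begins 54 mm behind the grasp point. The pads swing forward as they close: fully open they stand 13 mm farther back than shut.
Start: joints at [-0.057, 0.091, 1.231, -0, 1.82, -0.057], TCP at [0.6, -0, 0.231] pointing down, gripper open.
Joint ranges: [-2.87, 2.87], [-0.86, 2.18], [0.17, 2.46], [-1.51, 4.65], [0.06, 2.69], [-2.65, 2.65]. Speed limits (rad/s): [2.57, 2.57, 3.01, 3.14, 3.14, 3.14].

INTERFACE

Orientations are given as a unit quaternion [x, y, z, w].
In Python, from rig import env, eyes, job gives the robot as it stands.
- The arm moves only by the tool servo_tool, never from a script. Its argument "moves" is one flat list of numbers, 6 for each row, row after row: the shift along the world's x, y, z in cm, then the turn, a rotation vector about the world's x, y, z in degrees. A call has 1 to 12 rows; each row shifts and turns the commanded pose from where the row before left it; what a row does not reach is not made up. A row lasts 1/12 s, in which the tool goes at most 41.7 mm and 7.16 degrees, less where a joint would pass 70% of its speed; a pose out of reach is approached as far as the arm can. A call with a gripper value outside its range is refused whole. "jaw" is the closure, from 0 (fully open) to 1 (shut), set as the call begins (left out, the last holds). The fingers move at their own pace and stop on an object; "grip_force" is the grip in N (left out, the last holds). Time passes only in rows, so rows that do not move let the fingers close. It gives the time, the measured TCP pose, the force, the opening and the grip force at its end, in the units of the state.
- env.observe(): the state, without advancing time (a new reading comes with each control period).
- eyes.camera(name): name is "scene" or "side" or "wrist"; returns a dict with "pixels" (384x512x3 uint8, red, green, blue), "z_map" (384x512 float32, m along the optical axis (not along the pixel's ray), 0 where there is no reading), "intrinsics" (3x3 intrinsics, pixels), "k1" (the pictures are not rectified: a ray, as slopes to the right and down, at radius r is drawn at 1 + k1 r^2 times it, then the intrinsics apply), "extrinsics" (4x4, takes a point from camera to world coordinates). Camera axes: x right, y up, looking along -z (the intrinsics and any distortion apply to the point x, -y, -z); pixel columns grow to the right and rows downward; lengths in m; the calibration is good to about 2 mm. A picture is of the moment at which its call begins.
- job.sign_off(): hands the job in; it is judged then, once.
The state is a dict: "time": time; "qpos": joint angles; "qvel": joint speeds; "joint_efforts": joint torques, N m; "tcp_pos": TCP position; "eef_rot": TCP orientation; "ft_force": force on the tool from outside, world axes, zero at the start; "ft_torque": the same for the moment, N m; "grip_width": finger opening in m; "gripper_force": force on a finger pad.
Only numpy, scipy, OpenCV 4.12 (cv2) and the standard library are available. Lean on these libraries where they do the work, as an engineer would, in place of code of your own. Each camera call takes 0.05 s, during which the arm holds its last target. There are 200 camera calls.

## Working session

There is one attempt and no reset: what is moved stays moved. The work goes in short steps, Python scripts to look and compute and a tool call to move; the robot and the scene stay as the last step left them, time stands still between calls to the robot, and variables do not carry over. Pictures are saved under pics/ and viewed, at most 14 in all, crops included, and the job is handed in when it is done.

Besides the shell and the picture viewer there is one more tool, called after ">>>" as a command line: name --argument value ..., lists and objects as JSON in quotes. servo_tool: Moves the arm, as the interface text tells. Its arguments: {"type":"object","properties":{"moves":{"type":"array","items":{"type":"number"}},"jaw":{"type":"number"},"grip_force":{"type":"number"}},"required":["moves"]}

```bash
mkdir -p pics; cat > h.py <<'E'
import numpy as np,cv2,pickle
from rig import env,eyes,job
def snap(n,f):
    d=eyes.camera(n); cv2.imwrite(f'pics/{f}.png',cv2.resize(d['pixels'][...,::-1],(800,600),interpolation=cv2.INTER_CUBIC)); pickle.dump(d,open(f'{f}.pkl','wb')); return d
def cloud(d):
    K=np.array(d['intrinsics']);h,w=d['z_map'].shape
    uv=np.stack(np.meshgrid(np.arange(w),np.arange(h)),-1).reshape(-1,1,2).astype(float)
    p=cv2.undistortPoints(uv,K,np.array([d['k1'],0,0,0.])).reshape(h,w,2)
    z=d['z_map'];P=np.stack([p[...,0]*z,-p[...,1]*z,-z,np.ones_like(z)],-1)
    return (P@np.array(d['extrinsics']).T)[...,:3]
def topdown(ds,f,x0,x1,y0,y1,s,zmax=.2):
    # image: row down = -x, col right = -y
    H=int((x1-x0)/s);W=int((y1-y0)/s);im=np.zeros((H,W,3),np.uint8);hz=np.full((H,W),-1.)
    for d in ds:
        P=cloud(d);m=(d['z_map']>0)&(P[...,2]<zmax)
        Q=P[m];c=d['pixels'][m];o=np.argsort(Q[:,2]);Q=Q[o];c=c[o]
        i=((x1-Q[:,0])/s).astype(int);j=((y1-Q[:,1])/s).astype(int);k=(i>=0)&(i<H)&(j>=0)&(j<W)
        im[i[k],j[k]]=c[k]; hz[i[k],j[k]]=Q[k,2]
    cv2.imwrite(f'pics/{f}.png',im[...,::-1]); return im,hz
E
python3 - <<'E'
from h import *
for n in('scene','side','wrist'):
    d=snap(n,n+'0');print(n,np.round(d['extrinsics'],3).tolist())
s=env.observe();print(s['tcp_pos'],s['eef_rot'],s['time'],s['grip_width'])
E
```

```text
scene [[0.678, 0.497, -0.542, -0.193], [-0.735, 0.463, -0.496, -0.642], [0.004, 0.734, 0.679, 0.916], [0.0, 0.0, 0.0, 1.0]]
side [[0.932, 0.228, -0.282, 0.146], [-0.362, 0.541, -0.759, -1.056], [-0.02, 0.81, 0.587, 0.851], [0.0, 0.0, 0.0, 1.0]]
wrist [[1.0, -0.001, 0.002, 0.601], [0.0, 0.955, 0.295, 0.076], [-0.002, -0.295, 0.955, 0.373], [0.0, 0.0, 0.0, 1.0]]
[5.99789229e-01 5.90965302e-06 2.30378854e-01] [ 7.07109000e-01  7.07104140e-01 -5.09024808e-04 -5.80743197e-04] 0.15 0.08553893382639974
```

View pics/scene0.png

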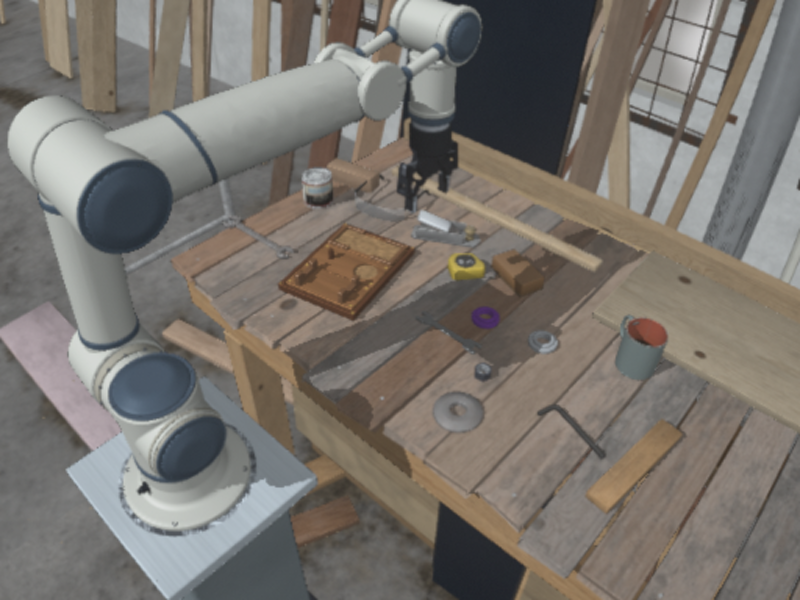

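View pics/side0.png

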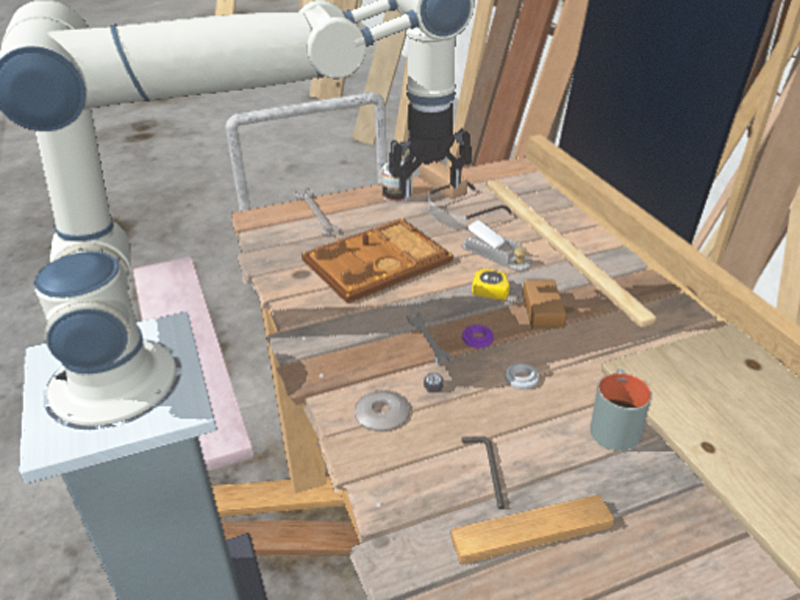

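The scene shows the tray at about (348,270). One spanner is at (455,335), the nut at (483,370), the flange at (543,341), the purple ring at (486,317), the collar at (459,411) and the key at (575,430). Another spanner lies beyond the tray at (285,250). Next I build a metric top-down view.

```bash
python3 - <<'E'
from h import *
ds=[pickle.load(open(f+'0.pkl','rb')) for f in('scene','side')]
for d,f in zip(ds,('tdA','tdB')):
    K=np.array(d['intrinsics']);E=np.array(d['extrinsics'])
    # inverse-warp at bench plane z0
    s=.0015;x1,y1=.85,.5;H,W=420,800   # x .85...22 ; y .5..-.7
    z0=.008
    jj,ii=np.meshgrid(np.arange(W),np.arange(H));X=np.stack([x1-ii*s,y1-jj*s,np.full(ii.shape,z0)],-1)
    Y=(X-E[:3,3])@E[:3,:3];q=np.stack([Y[...,0]/-Y[...,2],-Y[...,1]/-Y[...,2]],-1)
    q=q*(1+d['k1']*(q**2).sum(-1,keepdims=True))
    mu=(q[...,0]*K[0,0]+K[0,2]).astype(np.float32);mv=(q[...,1]*K[1,1]+K[1,2]).astype(np.float32)
    im=cv2.remap(d['pixels'],mu,mv,cv2.INTER_CUBIC)
    for k in range(0,13):
        j=int(round((y1-(.5-.1*k))/s)); im[::6,min(j,W-1)]=(0,255,255)
    for k in range(7):
        i=int(round((x1-(.8-.1*k))/s)); 
        if i<H: im[i,::6]=(0,255,255)
    cv2.imwrite(f'pics/{f}.png',im[...,::-1])
E
```

```text
(no output)
```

View pics/tdA.png

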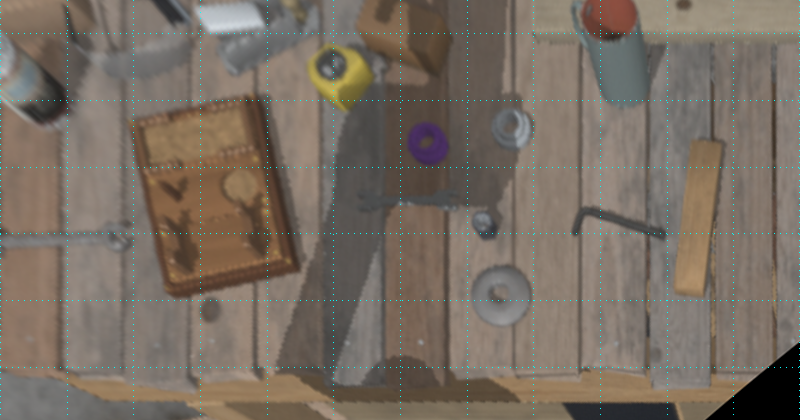

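View pics/tdB.png

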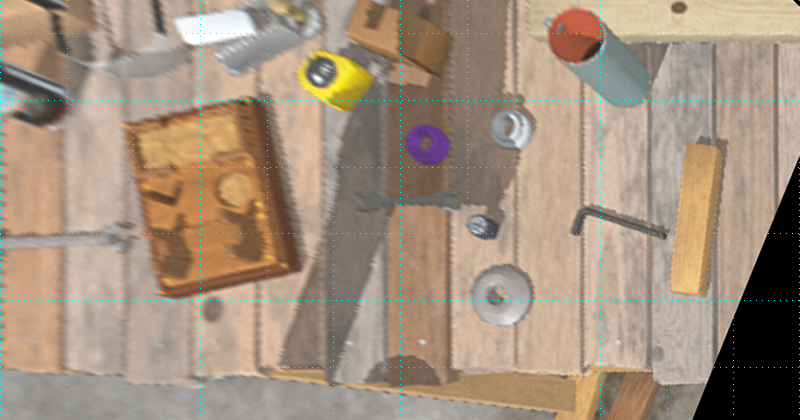

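Cols 358–460 span 153 mm, so that is the short spanner, at about (0.55,-0.11). The long spanner lies left of the tray, with its right head at about y=0.30. The tray is rotated about +11°: key rack far, flange/nut rack in the middle with its post at (172,187), saddles near. I'll move the wrist camera over the tray.

>>> servo_tool --moves '[-1,3.6,0.6,0,0,0,-1,3.6,0.6,0,0,0,-1,3.6,0.6,0,0,0,-1,3.6,0.6,0,0,0,-1,3.6,0.6,0,0,0,-1,3.6,0.6,0,0,0,-1,3.6,0.6,0,0,0,-1,3.6,0.6,0,0,0,0,0,0,0,0,0,0,0,0,0,0,0]'

```text
time: 0.98
tcp_pos: [0.5193, 0.2898, 0.2792]
eef_rot: [0.706, 0.708, -0.0, 0.0]
ft_force: [0.4, -0.0, 1.3]
grip_width: 0.0854
gripper_force: 0.0
```

```bash
python3 - <<'E'
from h import *
d=snap('wrist','w1');print(d['intrinsics'],d['k1'],np.round(d['extrinsics'],3).tolist())
E
```

```text
[[321.35291806   0.         250.1811427 ]
 [  0.         321.35291806 192.28595743]
 [  0.           0.           1.        ]] 0.02139909902798638 [[1.0, -0.004, -0.0, 0.52], [0.004, 0.955, 0.295, 0.366], [-0.001, -0.295, 0.955, 0.422], [0.0, 0.0, 0.0, 1.0]]
```

View pics/w1.png

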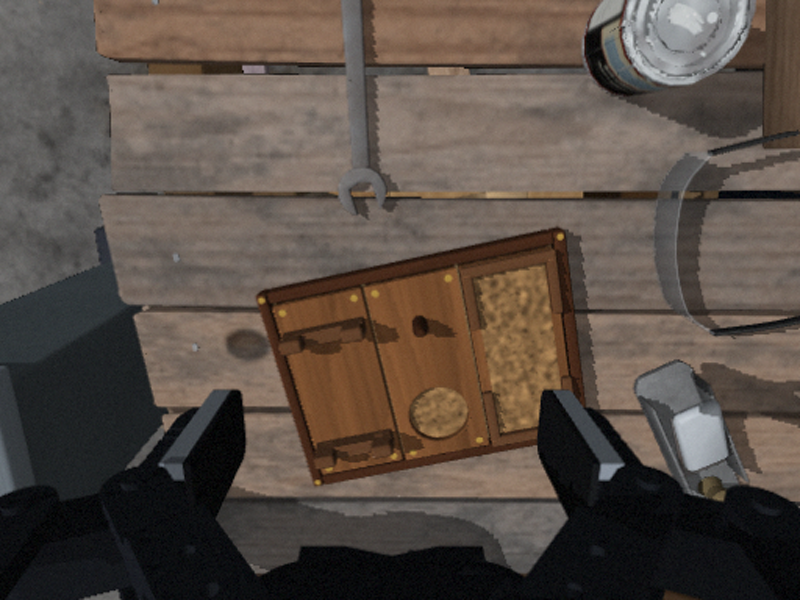

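The wrist view shows the tray clearly. Its screws are at (375,294), (448,279), (413,452) and (479,440), the recess at (439,412), the post tip at (420,325), and the cork pocket corners at about (475,282), (547,265) and (498,434). The spanner head is at (362,188). I'll move toward the spanner's centre.

>>> servo_tool --moves '[-0.5,3.5,0,0,0,0,-0.5,3.5,0,0,0,0,-0.5,3.0,0,0,0,0,0,0,0,0,0,0,0,0,0,0,0,0]'

```text
time: 1.45
tcp_pos: [0.5053, 0.3876, 0.278]
eef_rot: [0.707, 0.707, -0.001, 0.0]
ft_force: [0.3, -1.2, -0.4]
grip_width: 0.0856
gripper_force: 0.0
```

```bash
cat >> h.py <<'E'
def w(d,u,v,z,s=1.5625):
    K=np.array(d['intrinsics']);E=np.array(d['extrinsics'])
    p=cv2.undistortPoints(np.array([[[(u+.5)/s-.5,(v+.5)/s-.5]]],float),K,np.array([d['k1'],0,0,0.]))[0,0]
    r=E[:3,:3]@[p[0],-p[1],-1.];return (E[:3,3]+r*(z-E[2,3])/r[2])[:2]
E
python3 - <<'E'
from h import *
d=pickle.load(open('w1.pkl','rb'))
for n,u,v,z in [('s1',375,294,.02),('s2',448,279,.02),('s3',413,452,.02),('s4',479,440,.02),('recess',439,412,.02),('post',420,321,.046),('tr1',262,299,.02),('tr2',560,237,.02),('tr3',318,482,.02),('k1',475,282,.02),('k2',547,265,.02),('k3',498,434,.02),('n1',324,330,.046),('n2',362,447,.046)]:
    print(n,np.round(w(d,u,v,z),4))
d=snap('wrist','w2')
P=cloud(d);print(P[::60,::80,2].round(3))
E
```

```text
s1 [0.5068 0.2472]
s2 [0.5672 0.2604]
s3 [0.541  0.0954]
s4 [0.6012 0.1084]
recess [0.5637 0.1369]
post [0.5433 0.2327]
tr1 [0.4122 0.2425]
tr2 [0.656  0.2956]
tr3 [0.4521 0.0626]
k1 [0.5897 0.2579]
k2 [0.6478 0.2725]
k3 [0.6181 0.1147]
n1 [0.4667 0.2248]
n2 [0.4957 0.1176]
[[-0.838 -0.84  -0.79  -0.847 -0.843 -0.84  -0.837]
 [-0.84  -0.842  0.001  0.009 -0.     0.     0.   ]
 [-0.84  -0.841  0.002  0.009  0.002  0.073 -0.001]
 [-0.839 -0.738  0.001  0.008  0.001  0.001  0.   ]
 [-0.29  -0.294  0.001  0.006  0.028 -0.001  0.   ]
 [-0.003 -0.223  0.421  0.021  0.02   0.333  0.421]
 [ 0.356  0.353  0.001  0.355  0.001  0.362  0.347]]
```

View pics/w2.png

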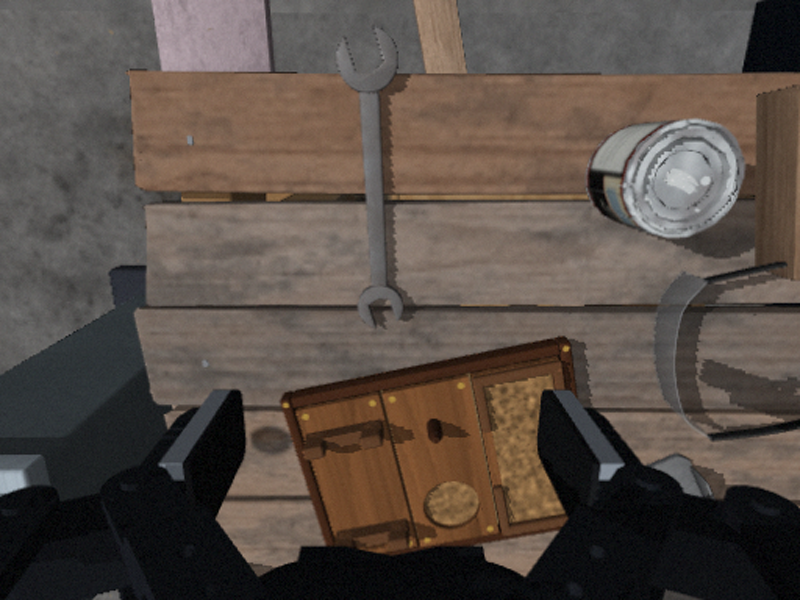

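The whole long spanner is in view: heads at (367,60) and (380,305), shaft from (370,95) to (378,285). I'll fit it and the saddles and post from depth.

```bash
python3 - <<'E'
from h import *
th=np.radians(12.5);c=np.array([.554,.1779]);R=np.array([[np.cos(th),-np.sin(th)],[np.sin(th),np.cos(th)]])
for f in('w1','w2'):
    d=pickle.load(open(f+'.pkl','rb'));P=cloud(d).reshape(-1,3)
    L=(P[:,:2]-c)@R
    for n,(cx,cy) in dict(post=(0,45),sa=(-80,55),sb=(-80,-55)).items():
        m=(P[:,2]>.036)&(P[:,2]<.06)&(abs(L[:,0]*1e3-cx)<40)&(abs(L[:,1]*1e3-cy)<25)
        if m.sum()>3:print(f,n,m.sum(),(L[m].min(0)*1e3).round(1),(L[m].max(0)*1e3).round(1),P[m,2].max().round(4))
    m=(P[:,2]>.017)&(P[:,2]<.03)&(abs(L[:,0])<.15)&(abs(L[:,1])<.12);print('tray',(np.percentile(L[m],[.5,99.5],axis=0)*1e3).round(1).tolist())
d=pickle.load(open('w2.pkl','rb'))
for u,v in[(370,95),(378,285),(374,190)]:print(w(d,u,v,.008).round(4))
P=cloud(d);z=P[...,2];v,u=np.nonzero((z>.005)&(z<.014));Q=P[v,u];m=(Q[:,0]>.44)&(Q[:,0]<.53)&(Q[:,1]>.29)&(Q[:,1]<.6);Q=Q[m]
r=cv2.minAreaRect(Q[:,:2].astype(np.float32)*1000);print(r,np.median(Q[:,2]))
print(Q[:,1].min(),Q[:,1].max())
E
```

```text
w1 post 77 [-6.  40.5] [ 5.9 51.9] 0.0471
w1 sa 337 [-114.5   49.5] [-44.6  62.1] 0.0489
w1 sb 311 [-113.7  -59.5] [-44.5 -47.3] 0.0496
tray [[-128.1, -93.8], [128.4, 97.0]]
w2 post 75 [-5.8 43.1] [ 6.6 52.5] 0.0479
w2 sa 318 [-114.2   49.7] [-44.6  62.9] 0.0495
w2 sb 204 [-114.6  -59.9] [-44.3 -46.4] 0.0496
tray [[-128.5, -92.9], [126.5, 97.3]]
[0.4897 0.4996]
[0.4946 0.3495]
[0.492  0.4288]
((493.63238525390625, 429.19757080078125), (45.477359771728516, 234.10899353027344), 3.55487322807312) 0.009314454721757126
0.3117281992466687 0.5464403233105455
```

>>> servo_tool --moves '[-0.4,1.4,-3.2,0,0,1.9,-0.4,1.4,-3.2,0,0,0,-0.5,1.3,-3.2,0,0,0,0,0,-3.5,0,0,0,0,0,-3.5,0,0,0,0,0,-3.5,0,0,0,0,0,-3.0,0,0,0,0,0,-2.0,0,0,0,0,0,0,0,0,0,0,0,0,0,0,0]'

```text
time: 2.33
tcp_pos: [0.4924, 0.4267, 0.0274]
eef_rot: [0.696, 0.718, -0.001, 0.0]
ft_force: [-0.4, 0.3, 0.1]
grip_width: 0.0854
gripper_force: 0.0
```

>>> servo_tool --moves '[0,0.2,-1.2,0,0,0,0,0,-1.0,0,0,0,0,0,0,0,0,0,0,0,0,0,0,0]'

```text
time: 2.67
tcp_pos: [0.4919, 0.4308, 0.0061]
eef_rot: [0.695, 0.719, -0.0, -0.0]
ft_force: [0.1, 0.6, 0.2]
grip_width: 0.0855
gripper_force: 0.0
```

>>> servo_tool --moves '[0,0,0,0,0,0,0,0,0,0,0,0,0,0,0,0,0,0,0,0,0,0,0,0,0,0,0,0,0,0,0,0,0,0,0,0,0,0,0,0,0,0,0,0,0,0,0,0]' --jaw 1 --grip_force 70

```text
time: 3.33
tcp_pos: [0.492, 0.4312, 0.0068]
eef_rot: [0.695, 0.719, 0.0, -0.0]
ft_force: [-1.9, -0.2, 2.5]
grip_width: 0.0102
gripper_force: 68.5
```

>>> servo_tool --moves '[0,0,1.0,0,0,0,0,0,2.0,0,0,0,0,0,2.0,0,0,0,0,0,2.0,0,0,0,0,0,0,0,0,0,0,0,0,0,0,0]'

```text
time: 3.83
tcp_pos: [0.4926, 0.4314, 0.0774]
eef_rot: [0.695, 0.719, 0.001, 0.0]
ft_force: [0.9, 0.3, -4.1]
grip_width: 0.0098
gripper_force: 68.5
```

```bash
python3 - <<'E'
from h import *
snap('wrist','w3')
E
```

```text
(no output)
```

View pics/w3.png

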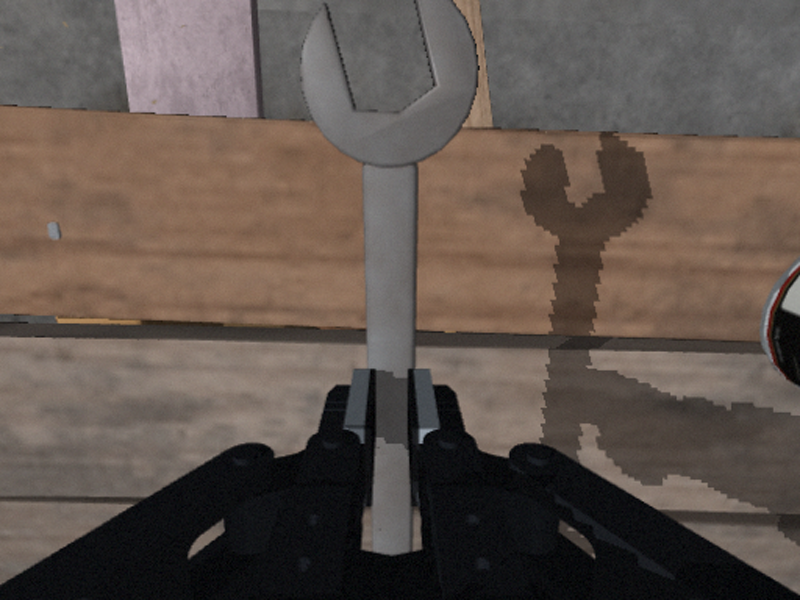

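The spanner is held squarely on its shaft by the pads at (392,400). Now I carry it to the rack.

>>> servo_tool --moves '[-0.2,-2.0,1,0,0,0,-0.2,-3.5,0,0,0,0,-0.2,-3.5,0,0,0,3,-0.2,-3.5,0,0,0,3,-0.2,-3.5,0,0,0,3,-0.2,-3.5,0,0,0,1.6,-0.2,-3.5,0,0,0,0,-0.2,-2.5,0,0,0,0,0,-1.2,0,0,0,0,0,0,0,0,0,0,0,0,0,0,0,0,0,0,0,0,0,0]'

```text
time: 4.88
tcp_pos: [0.4757, 0.1648, 0.0854]
eef_rot: [0.626, 0.78, -0.0, -0.001]
ft_force: [-0.3, 1.3, -3.2]
grip_width: 0.0095
gripper_force: 68.8
```

```bash
python3 - <<'E'
from h import *
snap('wrist','w4');s=env.observe();q=s['eef_rot'];print(s['tcp_pos'],2*np.degrees(np.arctan2(q[1],q[0]))-90)
E
```

```text
[0.47575814 0.16504654 0.08557649] 12.565274534582073
```

View pics/w4.png

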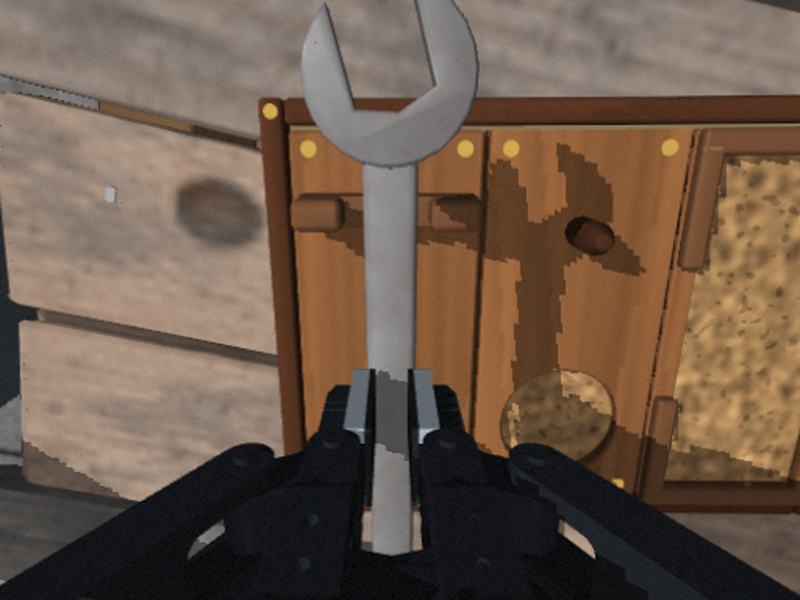

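The spanner is aligned and centred over the notches at (342–435,215). I lower it.

>>> servo_tool --moves '[0,0,-1.5,0,0,0,0,0,-1.2,0,0,0,0,0,-0.9,0,0,0,0,0,-0.6,0,0,0,0,0,-0.3,0,0,0,0,0,0,0,0,0,0,0,0,0,0,0]'

```text
time: 5.52
tcp_pos: [0.4761, 0.1641, 0.0415]
eef_rot: [0.626, 0.78, 0.0, 0.0]
ft_force: [-0.3, 0.1, -3.8]
grip_width: 0.0098
gripper_force: 68.9
```

>>> servo_tool --moves '[0,0,-0.2,0,0,0,0,0,0,0,0,0,0,0,0,0,0,0]'

```text
time: 5.77
tcp_pos: [0.4762, 0.164, 0.0397]
eef_rot: [0.626, 0.78, 0.0, 0.0]
ft_force: [-0.1, -0.3, -3.7]
grip_width: 0.0099
gripper_force: 68.9
```

>>> servo_tool --moves '[0,0,0,0,0,0,0,0,0,0,0,0,0,0,0,0,0,0,0,0,0,0,0,0,0,0,0,0,0,0]' --jaw 0.55

```text
time: 6.18
tcp_pos: [0.4763, 0.1641, 0.0397]
eef_rot: [0.626, 0.78, 0.0, 0.0]
ft_force: [-0.7, 0.5, 0.6]
grip_width: 0.0388
gripper_force: 0.0
```

>>> servo_tool --moves '[0,0,2,0,0,0,0,0,4,0,0,0,0,0,4,0,0,0,0.5,-2,3,0,0,-4,0.5,-3.5,2,0,0,-4,0.5,-3.6,1.8,0,0,-4.5,0.5,-3.6,1.8,0,0,0,0.5,-3.6,1.8,0,0,0,0.5,-3.6,1.8,0,0,0,0.5,-3.6,1.8,0,0,0,0.5,-4,0,0,0,0,0.5,-4,0,0,0,0]' --jaw 0

```text
time: 7.18
tcp_pos: [0.5214, -0.153, 0.2815]
eef_rot: [0.707, 0.707, 0.001, 0.002]
ft_force: [1.5, 0.7, -0.8]
grip_width: 0.0854
gripper_force: 0.0
```

>>> servo_tool --moves '[0.5,-4,0,0,0,0,0.5,-4,0,0,0,0,0.5,-4,0,0,0,0,0.5,-4,0,0,0,0,0.5,-4,0,0,0,0,0.5,-4,0,0,0,0,0,-2.6,0,0,0,0,0,0,0,0,0,0,0,0,0,0,0,0,0,0,0,0,0,0]'

```text
time: 8.02
tcp_pos: [0.5511, -0.4167, 0.2792]
eef_rot: [0.707, 0.707, 0.0, -0.0]
ft_force: [-0.3, -0.4, 0.5]
grip_width: 0.0855
gripper_force: 0.0
```

```bash
python3 - <<'E'
from h import *
d=snap('wrist','w5')
E
```

```text
(no output)
```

View pics/w5.png

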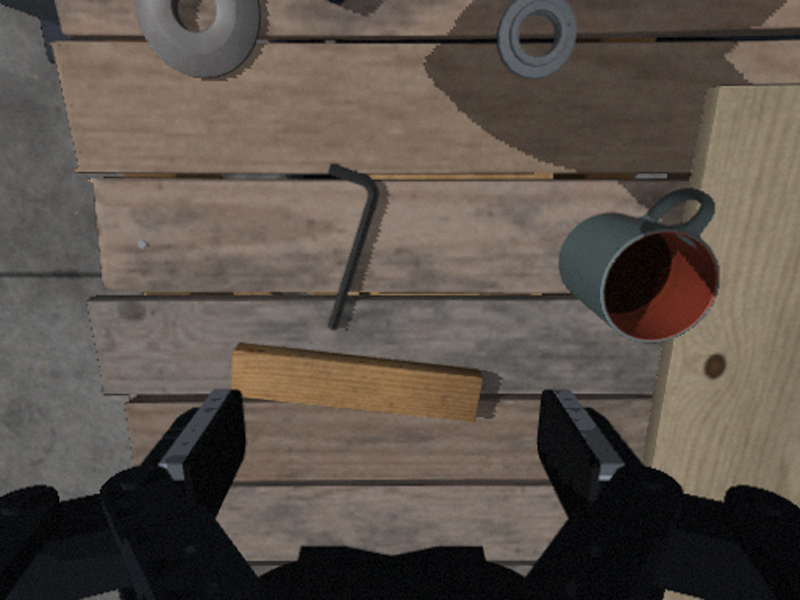

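The key's tail end is at (334,326), corner (375,185), short-arm end (331,167). The flange is at (537,36); the nut is just out of view at the top.

```bash
python3 - <<'E'
from h import *
d=pickle.load(open('w5.pkl','rb'))
P=cloud(d);g=d['pixels'].astype(int).max(-1)
m=(P[...,2]>.004)&(P[...,2]<.02)&(P[...,0]>.44)&(P[...,0]<.58)&(P[...,1]>-.52)&(P[...,1]<-.3)
Q=P[m];m2=cv2.connectedComponents(m.astype(np.uint8))
n,l,st,ce=cv2.connectedComponentsWithStats(m.astype(np.uint8));k=1+np.argmax(st[1:,4]);Q=P[l==k];print(n,st[1:,4],Q[:,2].mean())
r=cv2.minAreaRect(Q[:,:2].astype(np.float32)*1000);print(r)
t,c,s=[w(d,*p,.010) for p in((334,326),(375,185),(331,167))]
print(t,c,s)
a=np.degrees(np.arctan2(*(t-c)[::-1]))-90;print('ang',a)
m=(P[...,2]>.004)&(P[...,2]<.025)&(P[...,0]>.6)&(P[...,0]<.7)&(P[...,1]>-.31)&(P[...,1]<-.22)
Q=P[m];print('flange',cv2.minEnclosingCircle(Q[:,:2].astype(np.float32)*1000),Q[:,2].max(),Q.mean(0))
E
```

```text
9 [842 234   2   3   1   1   1   1] 0.009422190891207025
((519.6563720703125, -425.84356689453125), (140.33258056640625, 40.41299819946289), 87.81827545166016)
[ 0.50208848 -0.49107714] [ 0.53902007 -0.37089611] [ 0.50426374 -0.35701144]
ang -197.08217636874994
flange ((659.2492065429688, -263.6257629394531), 29.308210372924805) 0.01895946419706035 [ 0.65763241 -0.26602059  0.01256559]
```

```bash
python3 - <<'E'
from h import *
from scipy.optimize import minimize
d=pickle.load(open('w5.pkl','rb'));P=cloud(d);g=d['pixels'].astype(int)
m=(P[...,2]>.004)&(P[...,2]<.02)&(P[...,0]>.44)&(P[...,0]<.58)&(P[...,1]>-.52)&(P[...,1]<-.3)
n,l,st,ce=cv2.connectedComponentsWithStats(m.astype(np.uint8))
for k in(1,2):
    Q=P[l==k];print(k,st[k],Q.min(0).round(3),Q.max(0).round(3))
k=min((1,2),key=lambda k:abs(P[l==k][:,1].mean()+.42));Q=P[l==k][:,:2]*1e3
Q=Q-0
def seg(p,a,b):
    a=np.array(a,float);b=np.array(b,float);t=np.clip((p-a)@(b-a)/((b-a)@(b-a)),0,1);return np.hypot(*(p-a-t[:,None]*(b-a)).T)
S=[((-17.5,62.5),(-17.5,-62)),((-17.5,-62),(17.5,-62))]
def cost(q):
    c,s=np.cos(q[2]),np.sin(q[2]);p=(Q-q[:2])@np.array([[c,-s],[s,c]])
    D=np.minimum(seg(p,*S[0]),seg(p,*S[1]));return np.minimum(np.maximum(D-4,0),8).__pow__(2).mean()+.002*(np.minimum(D,8)**2).mean()
best=min((minimize(cost,[519+a,-425+b,np.radians(163)],method='Nelder-Mead') for a in(-6,0,6) for b in(-6,0,6)),key=lambda r:r.fun)
x,y,t=best.x;print(best.fun,x,y,np.degrees(t))
rot=lambda t,v:np.array([[np.cos(t),-np.sin(t)],[np.sin(t),np.cos(t)]])@v
v=np.array([-17.5,-10]);print('grasp',[x,y]+rot(t,v),'place',np.array([631.8,196.5])+rot(np.radians(192.5),v))
# tray rim height
d=pickle.load(open('w1.pkl','rb'));P=cloud(d).reshape(-1,3);L=(P[:,:2]-[.5537,.1792])@np.array([[np.cos(.2182),-np.sin(.2182)],[np.sin(.2182),np.cos(.2182)]])*1e3
for y0 in range(78,102,3):
    m=(abs(L[:,0])<30)&(abs(L[:,1]-y0)<1.5);print(y0,np.median(P[m,2]).round(4),end='; ')
E
```

```text
1 [210 105  33 107 842] [ 0.497 -0.495  0.004] [ 0.542 -0.355  0.013]
2 [168 221  49  10 234] [ 0.44  -0.52   0.004] [ 0.505 -0.512  0.02 ]
0.05145244822262747 504.2734496100519 -424.700161964099 162.03617095073696
grasp [ 524.00451457 -420.58493712] place [646.72078399 210.05065332]
78 0.0206; 81 0.0205; 84 0.0183; 87 0.0183; 90 0.0188; 93 0.0186; 96 0.0112; 99 0.0009;
```

>>> servo_tool --moves '[-0.9,-0.1,-3,0,0,-6,-0.9,-0.1,-3.5,0,0,-6,-0.9,-0.2,-3.5,0,0,-6,0,0,-3.5,0,0,0,0,0,-3.5,0,0,0,0,0,-3.5,0,0,0,0,0,-3,0,0,0,0,0,-2,0,0,0,0,0,0,0,0,0,0,0,0,0,0,0]'

```text
time: 8.9
tcp_pos: [0.524, -0.4194, 0.024]
eef_rot: [0.809, 0.588, -0.0, -0.001]
ft_force: [0.8, 0.5, 0.2]
grip_width: 0.0854
gripper_force: 0.0
```

>>> servo_tool --moves '[0,0,-1.0,0,0,0,0,0,-0.8,0,0,0,0,0,0,0,0,0]'

```text
time: 9.15
tcp_pos: [0.5241, -0.4207, 0.006]
eef_rot: [0.809, 0.588, 0.0, 0.0]
ft_force: [-1.0, 0.6, 0.0]
grip_width: 0.0852
gripper_force: 0.0
```

>>> servo_tool --moves '[0,0,0,0,0,0,0,0,0,0,0,0,0,0,0,0,0,0,0,0,0,0,0,0,0,0,0,0,0,0,0,0,0,0,0,0,0,0,0,0,0,0,0,0,0,0,0,0]' --jaw 1 --grip_force 40

```text
time: 9.82
tcp_pos: [0.5241, -0.4211, 0.0066]
eef_rot: [0.809, 0.588, 0.0, 0.0]
ft_force: [0.0, 0.5, 1.1]
grip_width: 0.0063
gripper_force: 39.1
```

>>> servo_tool --moves '[0,0,1,0,0,0,0,0,2,0,0,0,0,0,3,0,0,0,0,0,3,0,0,0,0,0,0,0,0,0,0,0,0,0,0,0]'

```text
time: 10.32
tcp_pos: [0.5252, -0.4221, 0.1004]
eef_rot: [0.809, 0.588, 0.001, 0.003]
ft_force: [0.9, -0.2, -0.8]
grip_width: 0.0066
gripper_force: 39.1
```

```bash
python3 - <<'E'
from h import *
d=snap('wrist','w6')
E
```

```text
(no output)
```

View pics/w6.png

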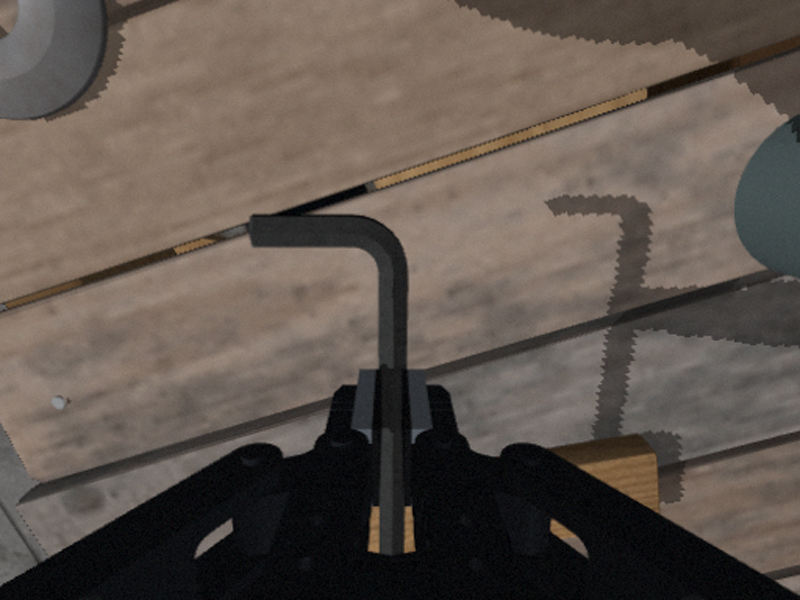

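The key is held squarely, short arm at (305,231). I check its offset along the arm.

```bash
python3 - <<'E'
from h import *
d=pickle.load(open('w6.pkl','rb'));s=env.observe();t=s['tcp_pos'];q=s['eef_rot']
a=np.radians(162);a=2*np.arctan2(q[1],q[0])-np.pi/2+np.pi
print(np.degrees(a))
ey=np.array([-np.sin(a),np.cos(a)]);ex=np.array([np.cos(a),np.sin(a)])
for p in((305,231),(394,330),(250,231)):
    r=w(d,*p,t[2]+.0035)-t[:2];print('x',r@ex*1e3,'y',r@ey*1e3)
E
```

```text
162.00211848206376
x 22.584956451807095 y -52.61373215941607
x -2.7355443143321327 y -22.569093036666686
x 38.13658246330132 y -52.60565335342166
```

>>> servo_tool --moves '[0,0,3,0,0,0,0.3,2,3,0,0,0,0.7,3.6,0,0,0,5,0.7,3.6,0,0,0,5,0.7,3.6,0,0,0,5,0.7,3.6,0,0,0,5,0.7,3.6,0,0,0,5,0.7,3.6,0,0,0,5.5,0.7,3.6,0,0,0,0,0.7,3.6,0,0,0,0,0.7,3.6,0,0,0,0,0.7,3.6,0,0,0,0]'

```text
time: 11.37
tcp_pos: [0.5962, -0.0391, 0.1542]
eef_rot: [0.626, 0.78, -0.001, -0.001]
ft_force: [1.0, 0.4, -0.4]
grip_width: 0.0064
gripper_force: 39.1
```

>>> servo_tool --moves '[0.7,3.6,0,0,0,0,0.7,3.6,0,0,0,0,0.7,3.6,0,0,0,0,0.7,3.6,0,0,0,0,0.7,3.6,0,0,0,0,0.7,3.6,0,0,0,0,0.4,2.5,0,0,0,0,0,0,0,0,0,0,0,0,0,0,0,0,0,0,0,0,0,0]'

```text
time: 12.2
tcp_pos: [0.6424, 0.1994, 0.1546]
eef_rot: [0.626, 0.78, -0.001, -0.001]
ft_force: [-0.3, -0.1, -0.9]
grip_width: 0.0062
gripper_force: 39.2
```

>>> servo_tool --moves '[0.4,1.0,-3,0,0,0,0,0,-3,0,0,0,0,0,-3,0,0,0,0,0,-1.5,0,0,0,0,0,-1,0,0,0,0,0,0,0,0,0,0,0,0,0,0,0]'

```text
time: 12.78
tcp_pos: [0.6472, 0.209, 0.0416]
eef_rot: [0.626, 0.779, -0.0, 0.0]
ft_force: [-0.0, -0.8, -0.6]
grip_width: 0.006
gripper_force: 39.2
```

```bash
python3 - <<'E'
from h import *
d=snap('wrist','w7')
E
```

```text
(no output)
```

View pics/w7.png

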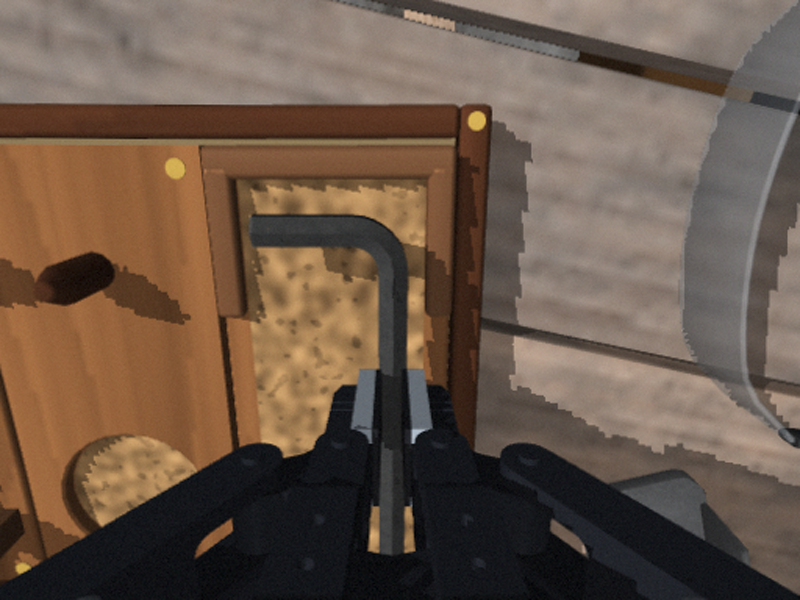

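The key lies inside the pocket outline (250–406 against inner rim 238–428), so I lower it.

>>> servo_tool --moves '[0,0,-0.7,0,0,0,0,0,-0.5,0,0,0,0,0,-0.2,0,0,0,0,0,0,0,0,0,0,0,0,0,0,0]'

```text
time: 13.25
tcp_pos: [0.647, 0.21, 0.0273]
eef_rot: [0.626, 0.78, -0.0, -0.0]
ft_force: [0.0, 0.0, -0.9]
grip_width: 0.0062
gripper_force: 39.2
```

>>> servo_tool --moves '[0,0,0,0,0,0,0,0,0,0,0,0,0,0,0,0,0,0,0,0,0,0,0,0]' --jaw 0.7

```text
time: 13.58
tcp_pos: [0.6471, 0.2101, 0.0276]
eef_rot: [0.626, 0.78, 0.0, 0.0]
ft_force: [-0.6, -0.2, 0.3]
grip_width: 0.0254
gripper_force: 0.0
```

>>> servo_tool --moves '[0,0,1,0,0,0,0,0,3,0,0,0,0,0,4,0,0,0,0,0,4,0,0,0,0,-2,3,0,0,-4,0,-4,1,0,0,-4,0,-4,1,0,0,-4.5,-0.5,-4,1,0,0,0,-0.5,-4,1,0,0,0,-0.5,-4,1,0,0,0,-0.5,-4,1,0,0,0,-0.5,-4,1,0,0,0]' --jaw 0

```text
time: 14.58
tcp_pos: [0.6213, -0.0918, 0.2491]
eef_rot: [0.707, 0.707, 0.0, 0.001]
ft_force: [1.1, 0.4, 0.5]
grip_width: 0.0853
gripper_force: 0.0
```

>>> servo_tool --moves '[-0.6,-3.8,0,0,0,0,-0.6,-3.8,0,0,0,0,-0.6,-3.8,0,0,0,0,-0.6,-3.8,0,0,0,0,-0.6,-3.8,0,0,0,0,-0.5,-3.5,0,0,0,0,-0.2,-2,0,0,0,0,0,0,0,0,0,0,0,0,0,0,0,0]'

```text
time: 15.33
tcp_pos: [0.5845, -0.336, 0.2476]
eef_rot: [0.708, 0.706, 0.0, -0.0]
ft_force: [0.2, 0.3, -0.9]
grip_width: 0.0855
gripper_force: 0.0
```

```bash
python3 - <<'E'
from h import *
d=snap('wrist','w8')
E
```

```text
(no output)
```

View pics/w8.png

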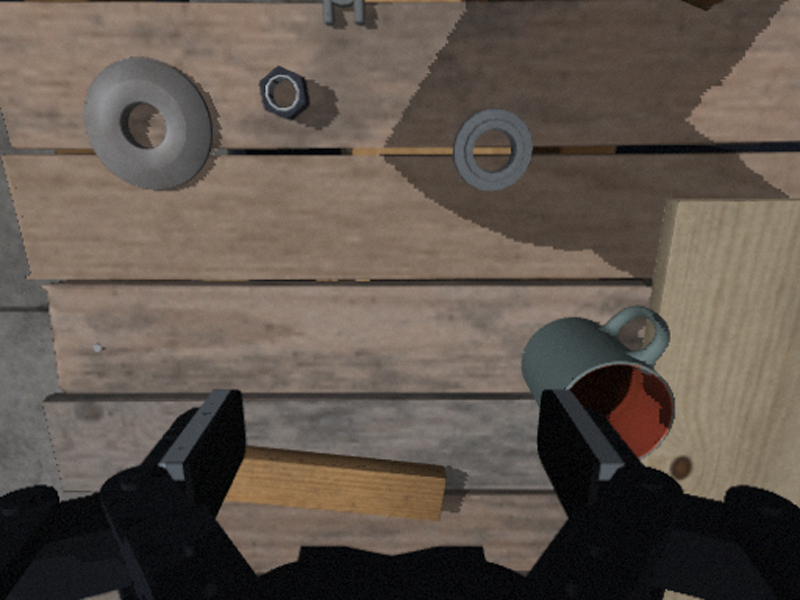

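The nut is at (284,92) and the flange at (493,150). I'll enlarge the nut, rectified at its top plane, to read its flats.

```bash
python3 - <<'E'
from h import *
d=pickle.load(open('w8.pkl','rb'));K=np.array(d['intrinsics']);E=np.array(d['extrinsics'])
P=cloud(d)
def pts(x,y,r,z0,z1):
    m=(np.hypot(P[...,0]-x,P[...,1]-y)<r)&(P[...,2]>z0)&(P[...,2]<z1);return P[m]
Q=pts(.659,-.264,.045,.013,.025);print('boss',len(Q),cv2.minEnclosingCircle(Q[:,:2].astype(np.float32)*1e3))
Q=pts(.659,-.264,.045,.006,.025);print('rim',len(Q),cv2.minEnclosingCircle(Q[:,:2].astype(np.float32)*1e3))
Q=pts(.51,-.224,.03,.014,.03);n=cv2.minEnclosingCircle(Q[:,:2].astype(np.float32)*1e3);print('nut',len(Q),n)
cx,cy=np.array(n[0])/1e3
h=500;s=.06/h;jj,ii=np.meshgrid(np.arange(h),np.arange(h));X=np.stack([cx+(jj-h/2)*s,cy-(ii-h/2)*s,np.full(ii.shape,.018)],-1)
Y=(X-E[:3,3])@E[:3,:3];q=np.stack([Y[...,0]/-Y[...,2],-Y[...,1]/-Y[...,2]],-1);q=q*(1+d['k1']*(q**2).sum(-1,keepdims=True))
im=cv2.remap(d['pixels'],(q[...,0]*K[0,0]+K[0,2]).astype(np.float32),(q[...,1]*K[1,1]+K[1,2]).astype(np.float32),cv2.INTER_CUBIC)
cv2.imwrite('pics/nut.png',im[...,::-1])
E
```

```text
boss 621 ((659.0701904296875, -263.8123474121094), 21.610212326049805)
rim 1611 ((659.31201171875, -263.6102600097656), 29.16144561767578)
nut 475 ((511.0281982421875, -225.61471557617188), 16.336267471313477)
```

View pics/nut.png

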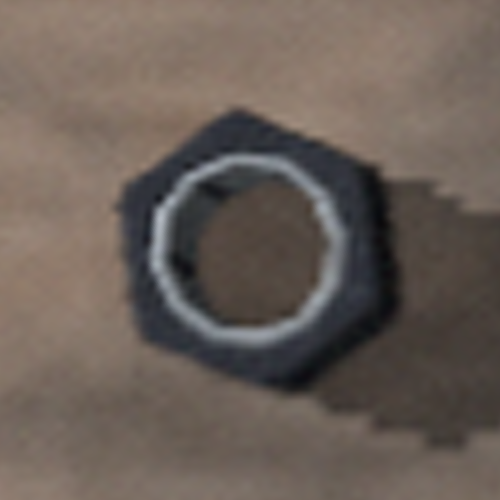

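The nut's side edges, (378,170)-(395,305) and (125,205)-(140,340), put its flats at about +7°, with the centre at (0.512,-0.2255). I go for the nut with the jaw partly closed, to stay clear of the collar.

>>> servo_tool --moves '[-1.8,2.8,-2,0,0,4,-1.8,2.8,-2,0,0,3,-1.8,2.8,-2,0,0,0,-1.8,2.6,-2,0,0,0,0,0,-3.5,0,0,0,0,0,-3.5,0,0,0,0,0,-3,0,0,0,0,0,-1.7,0,0,0,0,0,0,0,0,0,0,0,0,0,0,0]' --jaw 0.45

```text
time: 16.22
tcp_pos: [0.5129, -0.2234, 0.0502]
eef_rot: [0.662, 0.75, -0.0, -0.001]
ft_force: [0.7, -0.3, 0.7]
grip_width: 0.0472
gripper_force: 0.0
```

>>> servo_tool --moves '[-0.1,-0.2,-2,0,0,0,0,0,-1.3,0,0,0,0,0,-0.8,0,0,0,0,0,0,0,0,0,0,0,0,0,0,0]'

```text
time: 16.63
tcp_pos: [0.5121, -0.2268, 0.0096]
eef_rot: [0.663, 0.749, 0.0, -0.0]
ft_force: [0.7, -0.4, 1.6]
grip_width: 0.0469
gripper_force: 0.0
```

>>> servo_tool --moves '[0,0,0,0,0,0,0,0,0,0,0,0,0,0,0,0,0,0,0,0,0,0,0,0,0,0,0,0,0,0,0,0,0,0,0,0]' --jaw 1

```text
time: 17.13
tcp_pos: [0.5128, -0.2274, 0.0107]
eef_rot: [0.663, 0.749, 0.0, 0.001]
ft_force: [-0.8, 0.1, 6.4]
grip_width: 0.0284
gripper_force: 40.1
```

>>> servo_tool --moves '[0,0,1,0,0,0,0,0,3,0,0,0,0,0,4,0,0,0,0,0,3,0,0,0,0,0,0,0,0,0,0,0,0,0,0,0]'

```text
time: 17.63
tcp_pos: [0.5131, -0.2276, 0.1224]
eef_rot: [0.663, 0.749, 0.001, 0.002]
ft_force: [-0.4, 0.1, -0.7]
grip_width: 0.0283
gripper_force: 39.7
```

```bash
python3 - <<'E'
from h import *
d=snap('wrist','w9');cv2.imwrite('pics/w9c.png',cv2.resize(d['pixels'][180:340,150:350,::-1],(600,480)))
E
```

```text
(no output)
```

View pics/w9c.png

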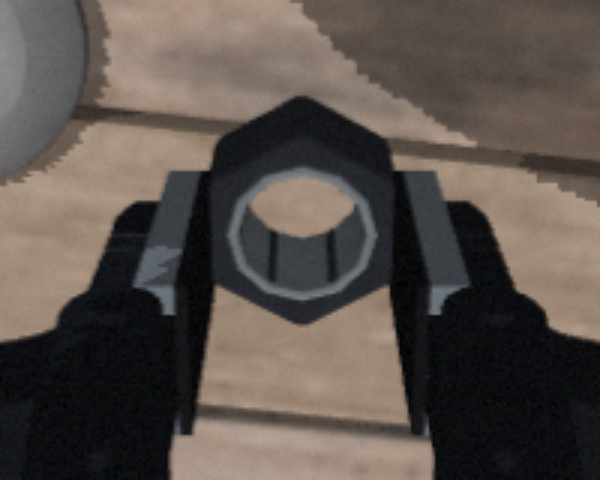

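The nut is gripped squarely across its flats. I carry it to the recess.

>>> servo_tool --moves '[0.5,3.6,0,0,0,0,0.5,3.6,0,0,0,0,0.5,3.6,0,0,0,0,0.5,3.6,0,0,0,0,0.5,3.6,0,0,0,0,0.5,3.6,0,0,0,0,0.5,3.6,0,0,0,0,0.5,3.6,0,0,0,0,0.5,3.6,0,0,0,0,0.5,3.6,0,0,0,0,0,0,-2,0,0,0,0,0,-2,0,0,0]'

```text
time: 18.68
tcp_pos: [0.5616, 0.1354, 0.0778]
eef_rot: [0.661, 0.75, -0.0, -0.0]
ft_force: [0.3, 0.3, -1.7]
grip_width: 0.0286
gripper_force: 39.7
```

>>> servo_tool --moves '[0,0,-1,0,0,0,0,0,0,0,0,0,0,0,0,0,0,0]'

```text
time: 18.93
tcp_pos: [0.561, 0.1325, 0.0676]
eef_rot: [0.663, 0.749, -0.001, -0.001]
ft_force: [0.6, 0.5, -0.8]
grip_width: 0.0285
gripper_force: 39.7
```

>>> servo_tool --moves '[0.2,0.1,-1.5,0,0,0,0,0,-1.2,0,0,0,0,0,-0.9,0,0,0,0,0,-0.5,0,0,0,0,0,0,0,0,0,0,0,0,0,0,0]'

```text
time: 19.43
tcp_pos: [0.5639, 0.1338, 0.0282]
eef_rot: [0.663, 0.749, -0.0, -0.0]
ft_force: [0.9, -1.1, -0.2]
grip_width: 0.0284
gripper_force: 39.7
```

>>> servo_tool --moves '[0,0,-0.3,0,0,0,0,0,0,0,0,0,0,0,0,0,0,0]'

```text
time: 19.68
tcp_pos: [0.5642, 0.134, 0.0256]
eef_rot: [0.663, 0.749, 0.0, 0.0]
ft_force: [-0.8, 0.5, -0.8]
grip_width: 0.0285
gripper_force: 39.7
```

>>> servo_tool --moves '[0,0,0,0,0,0,0,0,0,0,0,0,0,0,0,0,0,0]' --jaw 0.52

```text
time: 19.93
tcp_pos: [0.5642, 0.1341, 0.0257]
eef_rot: [0.663, 0.749, 0.0, 0.0]
ft_force: [-0.3, -0.2, -0.2]
grip_width: 0.0412
gripper_force: 0.0
```

>>> servo_tool --moves '[0,0,1,0,0,0,0,0,3,0,0,0,0,0,4,0,0,0,0,0,4,0,0,-3,0.5,-3,0,0,0,-4,0.7,-3.8,0,0,0,0,0.7,-3.8,0,0,0,0,0.7,-3.8,0,0,0,0,0.8,-3.8,0,0,0,0,0.8,-3.8,0,0,0,0,0.9,-3.8,0,0,0,0,0.9,-3.8,0,0,0,0]'

```text
time: 20.93
tcp_pos: [0.6242, -0.1639, 0.1465]
eef_rot: [0.707, 0.707, 0.0, 0.001]
ft_force: [-0.0, 0.3, 0.4]
grip_width: 0.0408
gripper_force: 0.0
```

```bash
python3 - <<'E'
from h import *
s=env.observe();print(s['tcp_pos'])
E
```

```text
[ 0.62420995 -0.16393638  0.1465317 ]
```

```bash
python3 - <<'E'
from h import *
for f,t in(('w8',(.5845,-.336,.2476)),('w9',(.5131,-.2276,.1224)),('w6',(.5252,-.4221,.1004))):
    d=pickle.load(open(f+'.pkl','rb'));P=cloud(d)-t
    m=(d['z_map']>0)&(d['z_map']<.35)&(abs(P[...,0])<.06)&(abs(P[...,1])<.02)&(P[...,2]>-.015)&(P[...,2]<.08)
    Q=P[m];print(f,m.sum(),np.percentile(Q[:,2],[0,1,5,20]).round(4))
    Q=Q[(abs(Q[:,0])>.018)]; print(np.percentile(Q[:,2],[0,1,5]).round(4) if len(Q) else '')
E
```

```text
w8 18476 [0.0134 0.0168 0.0237 0.0404]
[0.0134 0.0166 0.0229]
w9 30887 [-0.0106 -0.005   0.0069  0.0383]
[0.0039 0.0134 0.0318]
w6 23232 [0.0003 0.0023 0.0048 0.0459]
[0.0088 0.0433 0.0504]
```

>>> servo_tool --moves '[1.2,-3.4,0,0,0,0,1.2,-3.4,0,0,0,0,1.1,-3.2,0,0,0,0,0,0,-3.5,0,0,0,0,0,-3.5,0,0,0,0,0,-2.5,0,0,0,0,0,-1.5,0,0,0,0,0,0,0,0,0,0,0,0,0,0,0]' --jaw 0

```text
time: 21.68
tcp_pos: [0.6589, -0.2618, 0.0357]
eef_rot: [0.707, 0.707, -0.0, -0.0]
ft_force: [-0.0, -0.1, 0.6]
grip_width: 0.0851
gripper_force: 0.0
```

Depth confirms that the open tips sit 13 mm above the TCP, so at 58 mm width they are about 6 mm above it. I lower accordingly.

>>> servo_tool --moves '[0,-0.1,-1.6,0,0,0,0,0,-1.2,0,0,0,0,0,-0.8,0,0,0,0,0,0,0,0,0,0,0,0,0,0,0]'

```text
time: 22.1
tcp_pos: [0.659, -0.2628, -0.0006]
eef_rot: [0.707, 0.707, -0.0, -0.0]
ft_force: [0.5, 0.9, 0.6]
grip_width: 0.0854
gripper_force: 0.0
```

>>> servo_tool --moves '[0,0,0,0,0,0,0,0,0,0,0,0,0,0,0,0,0,0,0,0,0,0,0,0,0,0,0,0,0,0]' --jaw 0.5 --grip_force 50

```text
time: 22.52
tcp_pos: [0.6598, -0.2634, 0.0014]
eef_rot: [0.707, 0.707, 0.0, 0.001]
ft_force: [-1.0, 0.1, 5.4]
grip_width: 0.0547
gripper_force: 51.8
```

>>> servo_tool --moves '[0,0,1,0,0,0,0,0,3,0,0,0,0,0,4,0,0,0,0,0,4,0,0,0,0,0,0,0,0,0,0,0,0,0,0,0]'

```text
time: 23.02
tcp_pos: [0.6607, -0.2637, 0.1246]
eef_rot: [0.707, 0.707, 0.001, 0.004]
ft_force: [-1.1, -0.7, -2.3]
grip_width: 0.0549
gripper_force: 53.4
```

```bash
python3 - <<'E'
from h import *
d=snap('wrist','w10');s=env.observe();t=s['tcp_pos'];P=cloud(d)-t
m=(d['z_map']>0)&(abs(P[...,0])<.029)&(abs(P[...,1])<.04)&(P[...,2]>.001)&(P[...,2]<.03)
print(t);Q=P[m];print(len(Q))
for a,b in((.0,.008),(.008,.013),(.013,.02),(.02,.03)):
    q=Q[(Q[:,2]>a)&(Q[:,2]<b)]
    if len(q)>5:print(a,len(q),q.min(0).round(4),q.max(0).round(4))
cv2.imwrite('pics/w10c.png',cv2.resize(d['pixels'][160:360,130:370,::-1],(600,500)))
E
```

```text
[ 0.65945677 -0.26322837  0.12087374]
9368
0.0 481 [-0.0241 -0.0167  0.0028] [0.0288 0.028  0.008 ]
0.008 3357 [-0.029  -0.0299  0.008 ] [0.029  0.0283 0.013 ]
0.013 5142 [-0.0289 -0.0286  0.013 ] [0.029  0.0278 0.02  ]
0.02 388 [-0.029  -0.0188  0.02  ] [0.0223 0.018  0.03  ]
```

View pics/w10c.png

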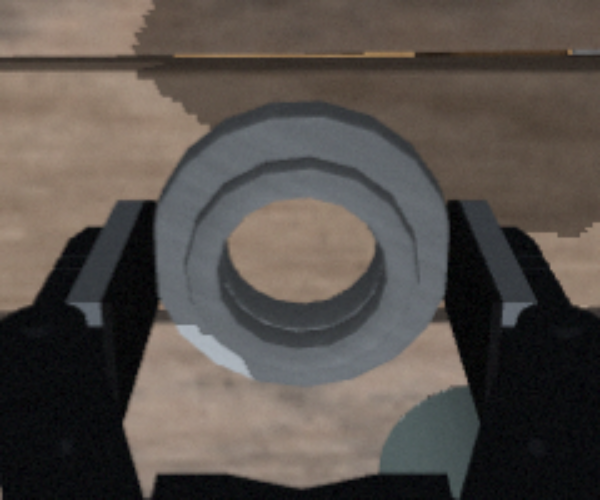

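The flange is held level and centred, with its underside at about TCP height. I carry it to the post.

>>> servo_tool --moves '[-0.8,3.5,0,0,0,-6,-0.8,3.5,0,0,0,-6,-0.8,3.5,0,0,0,-6,-0.8,3.5,0,0,0,-6,-0.8,3.5,0,0,0,-6,-0.8,3.5,0,0,0,-6,-0.8,3.5,0,0,0,-6,-0.8,3.5,0,0,0,-5.5,-0.8,3.5,0,0,0,0,-0.8,3.5,0,0,0,0,-0.8,3.5,0,0,0,0,-0.8,3.5,0,0,0,0]'

```text
time: 24.07
tcp_pos: [0.561, 0.1583, 0.1163]
eef_rot: [0.932, 0.362, -0.002, -0.0]
ft_force: [0.9, 1.7, -2.5]
grip_width: 0.0547
gripper_force: 53.5
```

>>> servo_tool --moves '[-0.8,3.5,-1,0,0,0,-0.8,2.9,-1.5,0,0,0,0,0,-2,0,0,0,0,0,0,0,0,0,0,0,0,0,0,0]'

```text
time: 24.48
tcp_pos: [0.5449, 0.2203, 0.0707]
eef_rot: [0.932, 0.363, -0.004, 0.0]
ft_force: [-0.1, 0.0, -1.6]
grip_width: 0.0546
gripper_force: 53.5
```

```bash
python3 - <<'E'
from h import *
s=env.observe();q=s['eef_rot'];print(s['tcp_pos'],2*np.degrees(np.arctan2(q[1],q[0]))-90)
d=snap('wrist','w11');cv2.imwrite('pics/w11c.png',cv2.resize(d['pixels'][100:360,100:400,::-1],(600,520)))
E
```

```text
[0.54486014 0.22029837 0.07066037] -47.46246732468868
```

View pics/w11c.png

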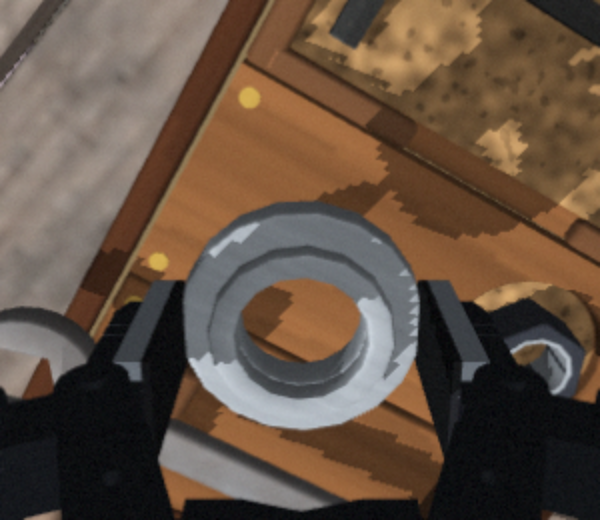

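The post isn't visible through the bore because of the oblique view. By the measured pose I need about +3 mm in y, then I descend.

>>> servo_tool --moves '[-0.1,0.2,-1,0,0,0,0,0,-0.6,0,0,0,0,0,-0.6,0,0,0,0,0,0,0,0,0,0,0,0,0,0,0]'

```text
time: 24.95
tcp_pos: [0.5458, 0.2225, 0.0518]
eef_rot: [0.932, 0.362, -0.001, -0.0]
ft_force: [0.6, -0.9, -2.0]
grip_width: 0.0548
gripper_force: 53.5
```

>>> servo_tool --moves '[-0.15,0.05,-0.6,0,0,0,0,0,-0.8,0,0,0,0,0,-0.6,0,0,0,0,0,0,0,0,0,0,0,0,0,0,0]'

```text
time: 25.37
tcp_pos: [0.544, 0.2234, 0.0313]
eef_rot: [0.932, 0.362, -0.001, -0.0]
ft_force: [0.3, 0.8, -1.4]
grip_width: 0.0546
gripper_force: 53.5
```

>>> servo_tool --moves '[0,0,-0.5,0,0,0,0,0,-0.4,0,0,0,0,0,0,0,0,0,0,0,0,0,0,0]'

```text
time: 25.7
tcp_pos: [0.5443, 0.2234, 0.0228]
eef_rot: [0.932, 0.362, -0.0, -0.0]
ft_force: [-0.0, 0.1, -1.6]
grip_width: 0.0549
gripper_force: 53.5
```

>>> servo_tool --moves '[0,0,0,0,0,0,0,0,0,0,0,0,0,0,0,0,0,0,0,0,0,0,0,0]' --jaw 0.22

```text
time: 26.03
tcp_pos: [0.5449, 0.2236, 0.0239]
eef_rot: [0.932, 0.362, 0.001, 0.0]
ft_force: [-0.3, 0.3, -0.4]
grip_width: 0.0668
gripper_force: 0.0
```

>>> servo_tool --moves '[0,0,1,0,0,0,0,0,3,0,0,0,0,0,4,0,0,6,0,0,4,0,0,6,0,0,4,0,0,6,-0.5,0,4,0,0,6,-0.5,-1,4,0,0,6,-0.5,-1,2,0,0,6,0,0,0,0,0,6,0,0,0,0,0,5.5,0,0,0,0,0,0,0,0,0,0,0,0]'

```text
time: 27.03
tcp_pos: [0.5294, 0.2035, 0.2839]
eef_rot: [0.708, 0.706, 0.0, 0.0]
ft_force: [0.4, -0.6, 0.0]
grip_width: 0.0666
gripper_force: 0.0
```

```bash
python3 - <<'E'
from h import *
s=env.observe();print(s['tcp_pos'])
d=snap('scene','s2');e=snap('side','d2');f=snap('wrist','w12')
R=np.array([[np.cos(.2182),-np.sin(.2182)],[np.sin(.2182),np.cos(.2182)]])
for n,g in(('scene',d),('side',e),('wrist',f)):
    P=cloud(g).reshape(-1,3);L=np.c_[(P[:,:2]-[.5537,.1792])@R,P[:,2]-.006]*1e3
    def box(t,cx,cy,hx,hy,a,b):
        m=(abs(L[:,0]-cx)<hx)&(abs(L[:,1]-cy)<hy)&(L[:,2]>a)&(L[:,2]<b)
        if m.sum()>5:q=L[m];print(n,t,m.sum(),np.percentile(q,[1,50,99],axis=0).round(1).tolist())
    box('flange',0,45,36,36,19,34);box('nut',0,-45,26,26,18,35);box('span',-80,0,40,140,31,45);box('key',80,0,29,72,19,30)
cv2.imwrite('pics/fin.png',cv2.resize(f['pixels'][...,::-1],(800,600)))
E
```

```text
[0.52937508 0.20346676 0.28389167]
scene flange 139 [[-29.4, 14.8, 19.7], [-5.8, 37.4, 26.0], [24.7, 70.8, 33.4]]
scene nut 54 [[-15.0, -63.1, 18.2], [0.3, -48.1, 25.1], [18.4, -33.5, 29.5]]
scene span 390 [[-115.8, -117.6, 31.5], [-81.1, -7.4, 35.6], [-49.8, 108.8, 43.5]]
scene key 117 [[57.7, -69.6, 19.1], [94.5, 13.5, 22.5], [108.5, 71.8, 27.6]]
side flange 135 [[-29.9, 14.8, 19.4], [-6.9, 34.9, 26.5], [26.7, 66.7, 33.5]]
side nut 59 [[-17.3, -62.1, 18.8], [-1.4, -48.1, 26.1], [12.3, -30.3, 30.1]]
side span 378 [[-117.2, -115.0, 31.5], [-82.6, -14.9, 36.2], [-49.3, 105.0, 44.2]]
side key 123 [[54.0, -66.9, 19.1], [93.3, 15.8, 23.3], [108.4, 67.5, 28.8]]
wrist flange 1328 [[-26.1, 18.3, 20.7], [1.3, 46.8, 25.4], [28.2, 72.3, 32.6]]
wrist nut 338 [[-12.7, -59.7, 18.5], [1.9, -42.9, 26.4], [16.8, -28.4, 28.4]]
wrist span 3268 [[-111.2, -110.2, 31.7], [-76.9, 27.5, 36.1], [-46.3, 110.6, 42.3]]
wrist key 984 [[60.2, -65.0, 19.4], [96.6, 19.6, 23.4], [102.9, 66.2, 25.8]]
```

View pics/fin.png

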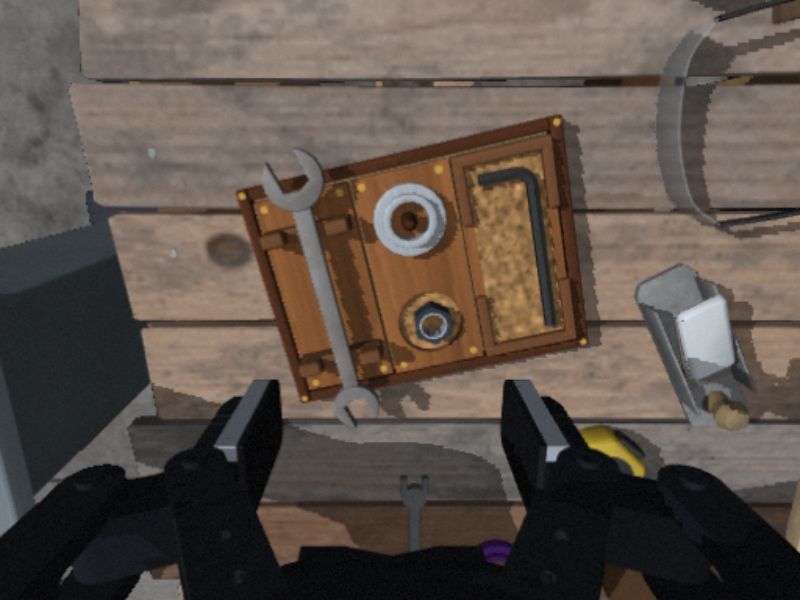

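All four parts look seated: spanner in both notches, key inside the rim, flange around the post at (410,222), nut in the recess at (434,322). I'm handing in.

```bash
python3 -c "
from rig import job
print(job.sign_off())"
```

```text
the job is handed in; nothing more can be done
None
```

All four parts are back in the tray, and the job was handed in at about 27 s with the collar and short spanner never touched; the hand-in returned no verdict, the final picture and depth check show all four seated, and I viewed 17 pictures, over the limit of 14.

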